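# Fan the sample plates along the tray and weight them down

### The arm

A 7-joint arm with a two-finger parallel gripper is mounted at the origin on a cart in front of the work surface, level with it; the furniture and walls round the work are solid. World frame = base frame: x ahead of the robot, y to its left, z up, the work surface at z = 0. Lengths are in m, angles in degrees, forces in N, time in s.
With the tool pointing down it reaches from about 0.4 to 0.85 m from the base axis. Payload 4.5 kg.
Tool frame: the origin (TCP) lies between the finger pads; the fingertips stand env.tips_ahead ahead of it and the grasp point (between the pads) lies 5 mm behind it (env.tips_ahead is the distance from the TCP to the fingertips, in m); x points along the fingers, y is the direction in which the jaws open and shut, and the axes are right-handed (so a half turn about x gives the same grasp; the last joint's range is limited). The gripper opens to 85 mm and grips with 20 to 120 N. Pads are 22 mm wide; open, the fingers measure 114 mm over their backs; the gripper's body (76 mm by 85 mm) begins 54 mm behind the grasp point. The pads swing forward as they close: fully open they stand 13 mm farther back than shut.
Start: joints at [68.228, 39.483, -11.15, 89.685, 9.013, 51.709, -12.324], TCP at [0.251, -0.572, 0.245] pointing down, gripper open.
Joint ranges: [-172.22, 172.22], [-26.19, 119.32], [-84.43, 86.54], [7.71, 146.69], [-57.33, 237.33], [2.42, 119.75], [-152.13, 152.13]. Speed limits (degrees/s): [147.25, 147.25, 180, 180, 180, 180, 180].

### API

Orientations are given as [roll, pitch, yaw] about the fixed x, y, z axes, in that order (R = Rz(yaw) Ry(pitch) Rx(roll)).
In Python, from bench import env gives the robot as it stands.
- The arm moves only by the tool drive_tool, never from a script. Its argument "motion" is a list of rows, each a list of 5 numbers: the shift along the tool's x, y, z in cm, then the turn about the tool's x in degrees, then the gripper command: -1 is shut, 1 is fully open, values between are in proportion. In form: [[dx, dy, dz, turn, gripper], ...]. A call has 1 to 5 rows; each row is the pose to reach, as a shift and turn from the pose measured when the call began, along the tool's axes at that moment; what a row does not reach only later rows make up. A row lasts 1/12 s, in which the tool goes at most 41.7 mm and 7.16 degrees, less where a joint would pass 70% of its speed; a pose out of reach is approached as far as the arm can. A call with a gripper value outside its range is refused whole. The fingers move at their own pace and stop on an object; "grip_force" is the grip in N (left out, the last holds). Time passes only in rows, so rows that repeat a pose let the fingers close. It gives the time, the measured TCP pose, the force and the opening at its end, in the units of the state.
- env.get_obs(): the state, without advancing time (a new reading comes with each control period).
- env.grab_frame(name): name is "scene" or "top" or "wrist"; returns a dict with "frame" (400x640x3 uint8, red, green, blue), "intrinsics" (3x3 intrinsics, pixels), "T" (4x4, takes a point from camera to world coordinates). Camera axes: x right, y down, z forward; pixel columns grow to the right and rows downward; lengths in m; the calibration is good to about 2 mm. A picture is of the moment at which its call begins. There is no depth.
- env.sign_off(): hands the job in, once; it reports no verdict.
The state is a dict: "time_s": time; "joint_positions": joint angles; "joint_velocities": joint speeds; "joint_efforts": joint torques, N m; "ee_pos": TCP position; "ee_rot": TCP orientation; "ft_force": force on the tool from outside, world axes, zero at the start; "ft_torque": the same for the moment, N m; "width": opening from 0.0 (shut) to 1.0 (fully open).
Only numpy, scipy, OpenCV 4.12 (cv2) and the standard library are available. Lean on these libraries where they do the work, as an engineer would, in place of code of your own. Each camera call takes 0.05 s, during which the arm holds its last target. There are 200 camera calls.

### The job

Lay the three sample plates lengthwise down the middle of the dark grey tray like roof tiles, starting at the bright stop bar: first blue, lying flat, with its far end at the first pair of white ticks; then yellow, resting on the end of the blue one and sloping down to the tray, with its far end at the second pair; then red, likewise on the yellow one, at the third pair. Finally stand the brass weight upright on the middle of the red plate to keep the fan in place, and leave the black clip and the punch alone.

Things in the scene. Friction and masses are not known exactly. Their poses are not given: they have to be found in the camera images.
- tray: dark grey tray 230 x 126 mm, fixed. Origin: centre of its underside; x along its length, away from the bright stop bar; y across; z up. Floor at z = 5 mm; side lips 10 mm high at y = +-60 to 63 mm; far end open. Stop bar, 70 mm wide, fills x = -115 to -103 mm up to z = 16 mm. Pairs of white ticks on the floor at x = -10, +48, +106 mm mark where the far ends of the 1st, 2nd and 3rd plates come
- blue_plate_center (a point): blue flat plate 90 x 40 x 8 mm, 60 g, a small dark hole near each end (ends and faces alike), lying flat on the table at the start. Point: its centre, 4 mm above its underside; x along its length, y across, z up. When placed: lies flat, centre at tray x = -55, z = 9 mm
- yellow_plate_center (a point): yellow flat plate 90 x 40 x 8 mm, 60 g, a small dark hole near each end (ends and faces alike), lying flat on the table at the start. Point: its centre, 4 mm above its underside; x along its length, y across, z up. When placed: centre at tray x = +3, z = 15 mm, sloping down 0.14 rad away from the stop, overlapping blue by 32 mm
- red_plate_center (a point): red flat plate 90 x 40 x 8 mm, 60 g, a small dark hole near each end (ends and faces alike), lying flat on the table at the start. Point: its centre, 4 mm above its underside; x along its length, y across, z up. When placed: centre at tray x = +61, z = 15 mm, sloping down 0.14 rad away from the stop, overlapping yellow by 32 mm
- weight_center (a point): brass knob weight, 58 mm high, 200 g, standing upright: round foot 38 mm across and 20 mm high, neck 14 mm across, and a knob 22 mm across at 37 to 58 mm above the underside, by which to grip it. Point: on its axis, 29 mm above the underside (the middle of the knob is 18 mm higher); z up along its axis
- clip_center (a point): bystander: black moulded clip, 46 x 67 x 28 mm, loose on the table beyond the tray; to be left alone. Point: its centre, 14 mm up
- punch_center (a point): bystander: dark steel punch, 16 mm across, 53 mm high, standing loose beyond the tray; to be left alone. Point: on its axis, 26 mm up
Things that resemble listed ones, but are neither listed nor needed, are in the scene too. Of the things like the part that bears weight_center, leave any that is orange; of the rest the smaller one is meant.

How it is judged (in metres and radians):
At the end, for the whole second after the job is handed in: Plate centres within 10 mm along and 12 mm across of their places in the tray, lengthwise to 0.2 rad; blue flat (under 0.03 rad), yellow on blue and red on yellow sloping 0.07 to 0.22 rad; weight upright on red, within 15 mm of its centre each way, tilt under 0.25 rad; all released and at rest (x of blue_plate_center in the frame of tray between -0.065 and -0.045 m and y of blue_plate_center in the frame of tray between -0.012 and 0.012 m and angle between the x axis of each of blue_plate_center, yellow_plate_center, red_plate_center and the x axis of tray, either way round below 0.2 rad and angle between blue_plate_center's own z axis and vertical below 0.03 rad and z of blue_plate_center in the frame of tray between 0.007 and 0.011 m and linear speed of each of blue_plate, yellow_plate, red_plate, weight below 0.02 m/s and x of yellow_plate_center in the frame of tray between -0.007 and 0.013 m and y of yellow_plate_center in the frame of tray between -0.012 and 0.012 m and angle between yellow_plate_center's own z axis and vertical between 0.07 and 0.22 rad and z of yellow_plate_center in the frame of tray between 0.011 and 0.02 m and x of red_plate_center in the frame of tray between 0.051 and 0.071 m and y of red_plate_center in the frame of tray between -0.012 and 0.012 m and angle between red_plate_center's own z axis and vertical between 0.07 and 0.22 rad and z of red_plate_center in the frame of tray between 0.011 and 0.02 m and x of weight_center in the frame of red_plate_center between -0.015 and 0.015 m and y of weight_center in the frame of red_plate_center between -0.015 and 0.015 m and angle between weight_center's own z axis and vertical below 0.25 rad and z of weight_center in the frame of red_plate_center between 0.029 and 0.037 m); the robot touches nothing.
It fails at once if the clip is pushed more than 20 mm (distance of clip_center from where it was at the start of the episode above 0.02 m).
It fails at once if the punch is pushed more than 20 mm (distance of punch_center from where it was at the start of the episode above 0.02 m).
It also fails if it takes over 99 s, if anything falls off the work surface, if the arm or the gripper's body presses on something with over 40 N, if the wrist force passes 120 N, or if a joint passes its speed limit or range.

## Working session

There is one attempt and no reset: what is moved stays moved. The work goes in short steps, Python scripts to look and compute and a tool call to move; the robot and the scene stay as the last step left them, time stands still between calls to the robot, and variables do not carry over. Pictures are saved under pics/ and viewed, about 12 in all and at most 16, crops included, and the job is handed in when it is done.

Besides the shell and the picture viewer there is one more tool, called after ">>>" by a JSON object that holds its "op" and its "data". drive_tool: Moves the arm, as the interface text tells. Its arguments: {"type":"object","properties":{"motion":{"type":"array"},"grip_force":{"type":"number"}},"required":["motion"]}

```bash
ls; mkdir -p pics; python3 - <<'E'
from bench import env
import cv2,numpy as np
print(env.get_obs(), env.tips_ahead)
for n in ("scene","top"):
    f=env.grab_frame(n); cv2.imwrite(f"pics/{n}0.png",f["frame"][:,:,::-1]); print(n,f["intrinsics"].tolist(),np.round(f["T"],4).tolist())
E
```

```text
pics
{'time_s': 0.0, 'joint_positions': array([ 68.22495523,  39.5344148 , -11.14459745,  89.7461784 ,
         9.01236283,  51.70870593, -12.32449949]), 'joint_velocities': array([ 0.02329983,  0.02368797, -0.06679121, -0.05659038, -0.01627601,
       -0.03126423,  0.0362776 ]), 'joint_efforts': array([-8.92515527e-05, -5.39627337e+01, -1.26586262e+00, -1.58548254e+01,
        9.29720089e-03,  9.34355543e-03,  2.59234861e-05]), 'ee_pos': array([ 0.25103318, -0.57167836,  0.24446443]), 'ee_rot': array([-85.95391452,  89.89254957, 117.76220025]), 'ft_force': array([-0.54600108, -0.13502713, -0.607541  ]), 'ft_torque': array([-0.03706449, -0.00697952,  0.03102535]), 'width': 1.0011960358831555} 0.014
scene [[415.81361236563953, 0.0, 316.49341585952186], [0.0, 415.81361236563953, 196.94729145389925], [0.0, 0.0, 1.0]] [[-0.5149, -0.6174, 0.5948, -0.0826], [-0.8571, 0.3584, -0.3699, 0.3858], [0.0152, -0.7002, -0.7137, 0.826], [0.0, 0.0, 0.0, 1.0]]
top [[382.7136802661753, 0.0, 310.64146466248394], [0.0, 382.7136802661753, 203.09979136405235], [0.0, 0.0, 1.0]] [[0.0148, -0.9892, 0.1457, 0.388], [-0.9999, -0.0146, 0.0023, -0.0144], [-0.0001, -0.1457, -0.9893, 1.143], [0.0, 0.0, 0.0, 1.0]]
```

View pics/top0.png

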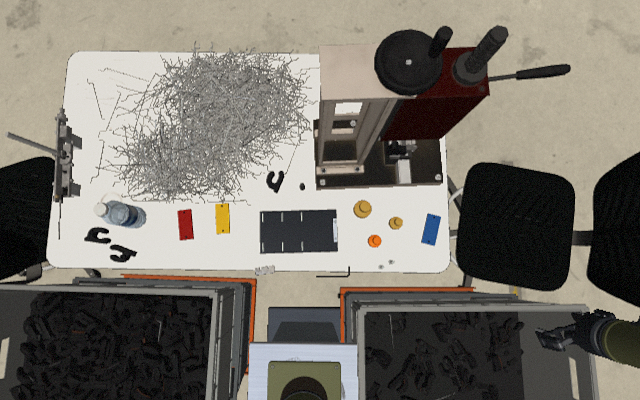

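View pics/scene0.png

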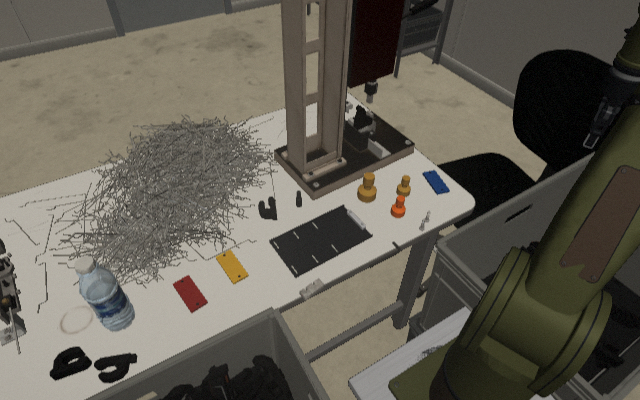

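The top view shows the tray at (299,231) with the bright bar at its right end (334,230). Blue is at (431,229), yellow (222,218), red (185,224). The brass weights are at (362,209), larger, and (396,223), smaller. The orange one is at (375,241), the clip at (276,181) and the punch at (302,187).

```bash
cat > h.py <<'E'
from bench import env
import cv2,numpy as np
def grab(n,save=None):
    f=env.grab_frame(n)
    if save: cv2.imwrite(f"pics/{save}.png",f["frame"][:,:,::-1])
    return f
def ray(f,px,z):
    K,T=f["intrinsics"],f["T"]; d=T[:3,:3]@np.linalg.inv(K)@np.array([px[0],px[1],1.]); o=T[:3,3]
    return (o+d*(z-o[2])/d[2])[:2]
def proj(f,p):
    T=np.linalg.inv(f["T"]); q=f["intrinsics"]@(T[:3,:3]@np.array(p)+T[:3,3]); return q[:2]/q[2]
HSV={'blue':((100,120,60),(125,255,255)),'yellow':((20,150,120),(32,255,255)),'red':((172,150,60),(180,255,255)),
 'brass':((13,80,60),(22,230,255)),'orange':((4,180,150),(12,255,255))}
def blobs(f,c,amin=30,roi=None):
    h=cv2.cvtColor(f["frame"],cv2.COLOR_RGB2HSV); m=cv2.inRange(h,*map(np.array,HSV[c]))
    if c=='red': m|=cv2.inRange(h,np.array((0,150,60)),np.array((3,255,255)))
    if roi: k=np.zeros_like(m); k[roi[1]:roi[3],roi[0]:roi[2]]=1; m*=k
    m=cv2.morphologyEx(m,cv2.MORPH_CLOSE,np.ones((5,5)))
    cs=cv2.findContours(m,cv2.RETR_EXTERNAL,cv2.CHAIN_APPROX_NONE)[0]
    return sorted([k for k in cs if cv2.contourArea(k)>=amin],key=cv2.contourArea,reverse=True)
def rect(f,cnt,z):
    "min-area rectangle on plane z (m): centre, long, short, angle of the long side (deg), corners"
    p=np.array([ray(f,q[0],z) for q in cnt],np.float32)*1000
    (c,(w,h),a)=cv2.minAreaRect(p)
    if w<h: w,h,a=h,w,a+90
    return np.round(np.array(c)/1000,4),round(w,1),round(h,1),round((a+90)%180-90,1)
E
python3 - <<'E'
from h import *
roi={'top':(60,190,445,270),'scene':(150,160,460,320)}
for n in roi:
    f=grab(n); print(n)
    for c in ('blue','yellow','red'):
        for k in blobs(f,c,60,roi[n])[:2]: print(c,rect(f,k,.008),cv2.boundingRect(k))
    for c in ('brass','orange'):
        for k in blobs(f,c,20,roi[n])[:4]: print(c,cv2.boundingRect(k),rect(f,k,.03)[:3])
    h=cv2.cvtColor(f["frame"],cv2.COLOR_RGB2GRAY)
    if n=='top':
        m=(h<80).astype(np.uint8)*255; k=np.zeros_like(m);k[205:258,255:345]=1
        m=cv2.morphologyEx(m*k,cv2.MORPH_CLOSE,np.ones((5,5)))
        cs=max(cv2.findContours(m,0,1)[0],key=cv2.contourArea); print('tray',rect(f,cs,.01))
        crop=f["frame"][200:262,250:450]; cv2.imwrite("pics/tray1.png",cv2.resize(crop,None,fx=4,fy=4,interpolation=2)[:,:,::-1])
E
```

```text
top
blue (array([ 0.4826, -0.3699]), 87.0, 38.5, -14.0) (422, 214, 19, 31)
yellow (array([0.5057, 0.2503]), 87.1, 38.6, 2.9) (216, 204, 14, 30)
yellow (array([ 0.5412, -0.1657]), 47.9, 45.3, -89.2) (354, 201, 17, 16)
red (array([0.4866, 0.3604]), 86.3, 37.7, 8.4) (178, 209, 15, 31)
brass (215, 203, 15, 31) (array([0.5046, 0.2461]), 87.5, 40.8)
brass (354, 200, 17, 18) (array([ 0.5382, -0.1627]), 50.4, 47.0)
brass (389, 217, 14, 12) (array([ 0.4984, -0.2603]), 38.3, 32.2)
brass (369, 237, 12, 10) (array([ 0.4432, -0.1976]), 30.6, 25.9)
orange (369, 235, 12, 12) (array([ 0.4451, -0.1983]), 31.9, 31.8)
tray (array([0.4711, 0.024 ]), 226.2, 123.0, -87.6)
scene
blue (array([ 0.4802, -0.3666]), 89.3, 38.3, -13.9) (423, 171, 26, 23)
yellow (array([0.505 , 0.2527]), 89.8, 39.5, 5.1) (216, 250, 32, 34)
red (array([0.4848, 0.3621]), 88.1, 38.1, 8.2) (173, 276, 34, 36)
brass (216, 249, 33, 35) (array([0.4894, 0.2565]), 92.5, 39.7)
brass (357, 172, 20, 31) (array([ 0.5456, -0.1701]), 122.1, 49.6)
brass (397, 175, 14, 22) (array([ 0.4992, -0.2591]), 85.8, 35.6)
orange (392, 195, 13, 19) (array([ 0.4507, -0.2009]), 68.2, 31.4)
```

View pics/tray1.png

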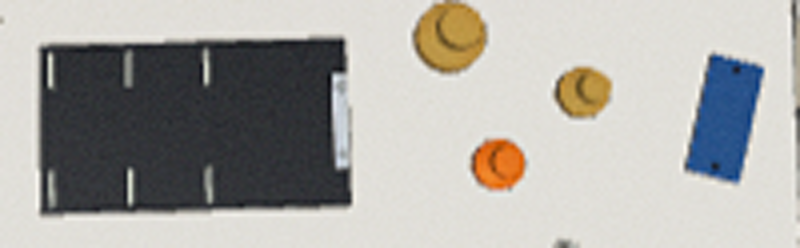

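The zoomed crop confirms the tray, with its ticks at the left and bar at the right. The smaller brass weight is at crop (583,92), and the plate sizes agree (about 88 x 39). Next is a planner helper, then the first move to hover over blue.

```bash
cat >> h.py <<'E'
from scipy.spatial.transform import Rotation as Ro
def plan(xy,z,jaw=None):
    "shift in tool axes (cm) and turn (deg) to bring TCP to xy,z with jaw axis at world yaw 'jaw' (mod 180)"
    o=env.get_obs(); R=Ro.from_euler('xyz',o['ee_rot'],degrees=True).as_matrix(); p=np.array(o['ee_pos'])
    d=R.T@(np.array([*xy,z])-p)*100; phi=np.degrees(np.arctan2(R[1,1],R[0,1]))
    t=0 if jaw is None else (phi-jaw+90)%180-90
    print('at',np.round(p,4),'jaw',round(phi,1),'toolx',np.round(R[:,0],3),'j7',round(o['joint_positions'][6],1),'| shift cm',np.round(d,2),'turn',round(t,1),'F',np.round(o['ft_force'],1),'w',round(o['width'],3),'t',round(o['time_s'],1))
E
python3 -c "
from h import *
plan((.4815,-.3685),.15,76)"
```

```text
at [ 0.2511 -0.5719  0.2448] jaw -66.3 toolx [-0.     0.001 -1.   ] j7 -12.3 | shift cm [  9.49  -9.35 -29.27] turn 37.7 F [ 0.2 -1.1  0.1] w 0.997 t 0.2
```

>>> {"op": "drive_tool", "data": {"motion": [[9.5, -9.35, -29.3, 37.7, 0.3], [9.5, -9.35, -29.3, 37.7, 0.3], [9.5, -9.35, -29.3, 37.7, 0.3], [9.5, -9.35, -29.3, 37.7, 0.3], [9.5, -9.35, -29.3, 37.7, 0.3]], "grip_force": 40}}

```text
time_s: 0.62
ee_pos: [0.4014, -0.4391, 0.183]
ee_rot: [-50.2, 89.9, 117.3]
ft_force: [0.7, 0.4, -0.3]
width: 0.648
```

```bash
python3 -c "
from h import *
plan((.4815,-.3685),.15,76)"
```

```text
at [ 0.4014 -0.4391  0.183 ] jaw -102.5 toolx [-0.     0.001 -1.   ] j7 -58.4 | shift cm [ 3.3  -8.62 -6.3 ] turn 1.5 F [ 0.7  0.4 -0.3] w 0.648 t 0.6
```

>>> {"op": "drive_tool", "data": {"motion": [[3.3, -8.6, -6.3, 1.5, 0.3], [3.3, -8.6, -6.3, 1.5, 0.3], [3.3, -8.6, -6.3, 1.5, 0.3], [3.3, -8.6, -6.3, 1.5, 0.3], [3.3, -8.6, -6.3, 1.5, 0.3]]}}

```text
time_s: 1.03
ee_pos: [0.4832, -0.366, 0.1491]
ee_rot: [-59.6, 89.8, 106.7]
ft_force: [-0.8, -0.7, 0.4]
width: 0.651
```

```bash
python3 -c "
from h import *
f=grab('wrist','w1')
for k in blobs(f,'blue',200)[:2]: print(rect(f,k,.008),cv2.boundingRect(k))
plan((.4815,-.3685),.15,76)"
```

```text
(array([ 0.4822, -0.3715]), 87.8, 37.5, -14.1) (309, 140, 40, 88)
at [ 0.4814 -0.3685  0.1497] jaw -103.9 toolx [-0.001  0.001 -1.   ] j7 -68.1 | shift cm [-0.03  0.   -0.01] turn 0.1 F [-0.1 -0.   0. ] w 0.648 t 1.1
```

View pics/w1.png

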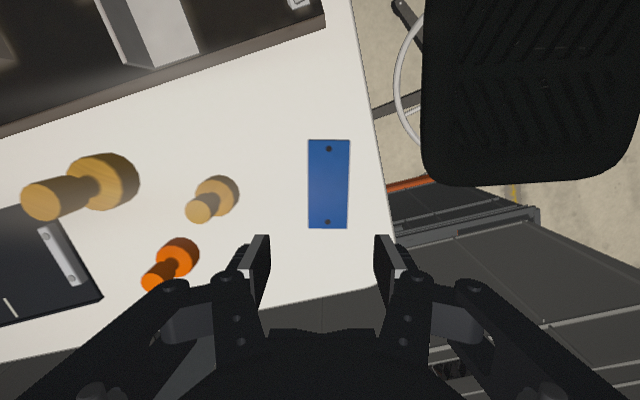

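The wrist view shows blue at (329,184), which agrees with the top and scene fixes within 3 mm. Descending and gripping.

>>> {"op": "drive_tool", "data": {"motion": [[4, 0.1, -0.1, 0, 0.3], [8, 0.15, -0.1, 0, 0.3], [12, 0.15, -0.1, 0, 0.3], [13.1, 0.15, -0.1, 0, 0.3], [13.1, 0.15, -0.1, 0, 0.3]]}}

```text
time_s: 1.5
ee_pos: [0.4785, -0.3702, 0.0162]
ee_rot: [-12.5, 89.5, 153.5]
ft_force: [0.1, -0.1, 0.4]
width: 0.652
```

```bash
python3 -c "
from h import *
plan((.482,-.37),.018,76)"
```

```text
at [ 0.4785 -0.3702  0.0162] jaw -104.1 toolx [-0.007  0.004 -1.   ] j7 -67.8 | shift cm [-0.19 -0.11 -0.34] turn -0.1 F [ 0.1 -0.1  0.4] w 0.652 t 1.5
```

>>> {"op": "drive_tool", "data": {"motion": [[-0.1, 0, -0.3, 0, 0.3], [-0.1, 0, -0.3, 0, -0.2], [-0.1, 0, -0.3, 0, -1], [-0.1, 0, -0.3, 0, -1], [-0.1, 0, -0.3, 0, -1]], "grip_force": 40}}

```text
time_s: 1.92
ee_pos: [0.4826, -0.373, 0.02]
ee_rot: [15.6, 89.8, -178.5]
ft_force: [-0.1, -1.7, 6.6]
width: 0.43
```

>>> {"op": "drive_tool", "data": {"motion": [[0, 0, 0, 0, -1], [0, 0, 0, 0, -1], [0, 0, 0, 0, -1]]}}

```text
time_s: 2.17
ee_pos: [0.4831, -0.3732, 0.0209]
ee_rot: [33.5, 89.9, -160.6]
ft_force: [0.0, 0.5, -0.3]
width: 0.425
```

>>> {"op": "drive_tool", "data": {"motion": [[-4, 0, 0, 0, -1], [-8, 0, 0, 0, -1], [-12, 0, 0, 0, -1], [-12, 0, 0, 0, -1], [-12, 0, 0, 0, -1]]}}

```text
time_s: 2.58
ee_pos: [0.4849, -0.374, 0.1435]
ee_rot: [134.2, 89.7, -59.9]
ft_force: [0.0, 0.5, -0.6]
width: 0.421
```

```bash
python3 -c "
from h import *
f=grab('wrist','w2')
for k in blobs(f,'blue',200)[:2]: print(rect(f,k,env.get_obs()['ee_pos'][2]-.006),cv2.boundingRect(k))
a=np.radians(92.4); tr=np.array([.4711,.024]); 
print(tr-.055*np.array([np.cos(a),np.sin(a)]))
plan(tr-.055*np.array([np.cos(a),np.sin(a)]),.14,2.4)"
```

```text
(array([ 0.4873, -0.3741]), 85.9, 37.9, -14.1) (283, 167, 78, 150)
[ 0.47340316 -0.03095176]
at [ 0.4836 -0.3729  0.1416] jaw -104.1 toolx [-0.001 -0.001 -1.   ] j7 -68.1 | shift cm [  0.11 -32.92   9.31] turn 73.5 F [ 0.2  0.5 -1.7] w 0.426 t 2.6
```

View pics/w2.png

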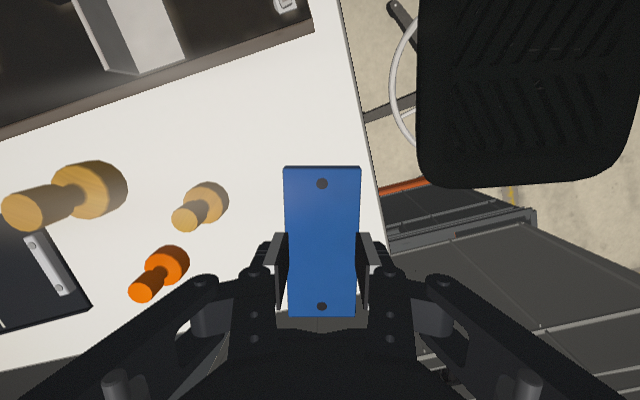

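```bash
cat >> h.py <<'E'
def quad(f,cnt):
    q=cv2.approxPolyDP(cv2.convexHull(cnt),0.04*cv2.arcLength(cnt,True),True)[:,0].astype(np.float32); return q
def pnp(f,q,L=.09,W=.04):
    "pose of plate top face from 4 corners: centre, long-axis yaw, elevation of long axis"
    if len(q)!=4: print('quad',len(q)); return
    if np.linalg.norm(q[0]-q[1])<np.linalg.norm(q[1]-q[2]): q=np.roll(q,1,0)
    O=np.array([[-L/2,-W/2,0],[L/2,-W/2,0],[L/2,W/2,0],[-L/2,W/2,0]])
    n,rv,tv,er=cv2.solvePnPGeneric(O,q,f["intrinsics"],None,flags=cv2.SOLVEPNP_IPPE)
    for r,t,e in zip(rv,tv,er):
        R=f["T"][:3,:3]@cv2.Rodrigues(r)[0]; c=f["T"][:3,:3]@t[:,0]+f["T"][:3,3]; x=R[:,0]
        print('pnp c',np.round(c,4),'yaw',round(float(np.degrees(np.arctan2(x[1],x[0]))),1),'elev',round(float(np.degrees(np.arcsin(x[2]))),1),'err',np.round(e,2))
E
python3 -c "
from h import *
f=grab('wrist')
k=blobs(f,'blue',200)[0]; q=quad(f,k); print(q.tolist()); pnp(f,q)
p=env.get_obs()['ee_pos'];a=np.radians(-14.1);u=np.array([np.cos(a),np.sin(a)]);v=np.array([-u[1],u[0]])
for s,t in ((1,1),(1,-1),(-1,-1),(-1,1)): print(proj(f,[*(p[:2]+.045*s*u+.02*t*v),p[2]-.006]))
"
```

```text
[[358.0, 167.0], [354.0, 316.0], [289.0, 316.0], [283.0, 169.0]]
pnp c [ 0.4806 -0.3714  0.1209] yaw 166.4 elev 4.7 err [0.57]
pnp c [ 0.49   -0.3737  0.121 ] yaw 166.6 elev 49.8 err [5.8]
[280.23736988 169.62935283]
[363.39792005 169.74417117]
[356.48050372 324.40484263]
[286.47658261 324.4165232 ]
```

Blue is held near its centre with a sag of about 5°. Turning -106° in place (the other way would exceed joint 7), then carrying it over.

>>> {"op": "drive_tool", "data": {"motion": [[-1, 0, 0, -7, -1], [-2, 0, 0, -14, -1], [-3, 0, 0, -21, -1], [-3, 0, 0, -28, -1], [-3, 0, 0, -36, -1]]}}

```text
time_s: 3.1
ee_pos: [0.4823, -0.3717, 0.1688]
ee_rot: [-41.2, 89.6, 160.3]
ft_force: [0.6, -0.3, -1.7]
width: 0.425
```

>>> {"op": "drive_tool", "data": {"motion": [[0, 0, 0, -7, -1], [0, 0, 0, -14, -1], [0, 0, 0, -21, -1], [0, 0, 0, -28, -1], [0, 0, 0, -36, -1]]}}

```text
time_s: 3.52
ee_pos: [0.4811, -0.3707, 0.1666]
ee_rot: [-85.6, 89.4, 151.4]
ft_force: [-0.9, -0.1, -0.9]
width: 0.425
```

>>> {"op": "drive_tool", "data": {"motion": [[0, 0, 0, -7, -1], [0, 0, 0, -14, -1], [0, 0, 0, -21, -1], [0, 0, 0, -28, -1], [0, 0, 0, -36, -1]]}}

```text
time_s: 3.93
ee_pos: [0.48, -0.3698, 0.1644]
ee_rot: [-125.2, 89.2, 147.3]
ft_force: [0.2, -0.3, -0.6]
width: 0.424
```

```bash
python3 -c "
from h import *
plan((.4734,-.031),.15,2.4)"
```

```text
at [ 0.48   -0.3698  0.1644] jaw 2.5 toolx [-0.012  0.008 -1.   ] j7 10.6 | shift cm [  1.71   0.86 -33.86] turn 0.1 F [ 0.2 -0.3 -0.6] w 0.424 t 3.9
```

>>> {"op": "drive_tool", "data": {"motion": [[0, 0.9, -4, 0, -1], [0, 0.9, -8, 0, -1], [0, 0.9, -12, 0, -1], [0, 0.9, -16, 0, -1], [0, 0.9, -20, 0, -1]]}}

```text
time_s: 4.35
ee_pos: [0.4784, -0.1674, 0.1642]
ee_rot: [-124.9, 88.9, 147.6]
ft_force: [0.7, 0.3, -0.6]
width: 0.424
```

>>> {"op": "drive_tool", "data": {"motion": [[0, 0, -4, 0, -1], [0, 0, -8, 0, -1], [0, 0, -12, 0, -1], [0, 0, -14, 0, -1], [0, 0, -14, 0, -1]]}}

```text
time_s: 4.77
ee_pos: [0.4713, -0.0207, 0.1648]
ee_rot: [-131.9, 88.7, 141.2]
ft_force: [0.4, -0.1, -0.8]
width: 0.425
```

```bash
python3 -c "
from h import *
plan((.4734,-.031),.15,2.4)
f=grab('wrist','w3')
k=blobs(f,'blue',200)[0]; q=quad(f,k); print(q.tolist()); pnp(f,q)
"
```

```text
at [ 0.4713 -0.0207  0.1648] jaw 3.1 toolx [-0.018  0.015 -1.   ] j7 -27.2 | shift cm [1.46 0.18 1.06] turn 0.7 F [ 0.4 -0.1 -0.8] w 0.425 t 4.8
[[284.0, 166.0], [360.0, 168.0], [354.0, 315.0], [288.0, 314.0]]
pnp c [ 0.4708 -0.0215  0.1461] yaw 92.8 elev -1.2 err [0.35]
pnp c [ 0.4704 -0.011   0.1463] yaw 93.9 elev -50.9 err [6.15]
```

View pics/w3.png

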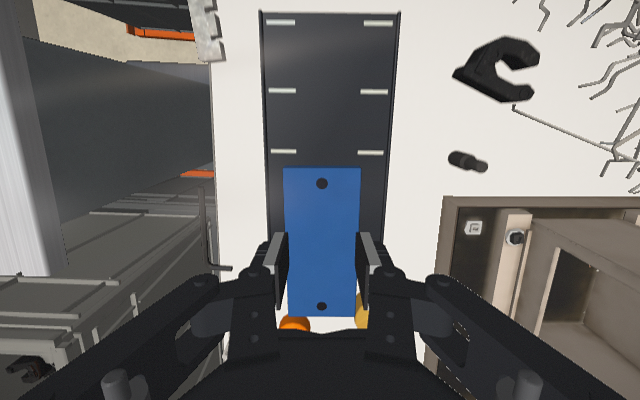

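The wrist view shows the tray with ticks at rows 22, 91 and 152 and the held blue plate above it. Refining the tray pose from the ticks.

```bash
cat >> h.py <<'E'
def ticks(f,roi,z=.0055):
    g=cv2.cvtColor(f["frame"],cv2.COLOR_RGB2GRAY); x0,y0,x1,y1=roi
    m=(g[y0:y1,x0:x1]>130).astype(np.uint8); n,l,s,c=cv2.connectedComponentsWithStats(m)
    out=[(c[i]+[x0,y0],s[i]) for i in range(1,n) if s[i][4]>20]
    return [(np.round(p,1),s[:4],np.round(ray(f,p,z),4)) for p,s in out]
E
python3 -c "
from h import *
f=grab('wrist')
T=ticks(f,(266,14,395,160))
for t in T: print(t[0],t[1][2:],t[2])
f=grab('top')
for t in ticks(f,(262,208,310,256)): print('top',t[0],t[1][2:],t[2])
"
```

```text
[279.5  16.6] [29  6] [0.4226 0.1277]
[378.  17.] [29  5] [0.5102 0.1314]
[280.9  85.4] [28  5] [0.4246 0.0701]
[373.8  86.4] [27  5] [0.5124 0.0735]
[392.8 137.3] [ 5 61] [0.5359 0.0274]
[283.3 146.5] [26  4] [0.4277 0.0126]
[370.5 147.5] [26  4] [0.5149 0.0163]
top [276.3 209. ] [30  3] [0.5361 0.0908]
top [286.8 253.9] [48  4] [0.4032 0.0562]
```

```bash
python3 -c "
from h import *
plan((.4733,-.0308),.045,2.4)"
```

```text
at [ 0.4713 -0.0282  0.1646] jaw 2.5 toolx [-0.019  0.009 -1.   ] j7 -27.1 | shift cm [11.95  0.41  0.39] turn 0.1 F [-0.3 -0.2 -0.6] w 0.425 t 4.9
```

>>> {"op": "drive_tool", "data": {"motion": [[4, 0.4, 0.4, 0, -1], [8, 0.4, 0.4, 0, -1], [11.9, 0.4, 0.4, 0, -1], [11.9, 0.4, 0.4, 0, -1], [11.9, 0.4, 0.4, 0, -1]]}}

```text
time_s: 5.33
ee_pos: [0.4711, -0.0324, 0.0437]
ee_rot: [-109.5, 88.5, 162.9]
ft_force: [0.8, -0.2, 0.0]
width: 0.42
```

```bash
python3 -c "
from h import *
f=grab('scene','s2');cv2.imwrite('pics/s2c.png',cv2.resize(f['frame'][180:290,250:400],None,fx=4,fy=4,interpolation=2)[:,:,::-1])
plan((.4733,-.0308),.03,2.4)
"
```

```text
at [ 0.4729 -0.0321  0.0458] jaw 2.4 toolx [-0.02   0.009 -1.   ] j7 -34.6 | shift cm [ 1.58  0.08 -0.11] turn 0.0 F [ 0.9  0.3 -0.5] w 0.426 t 5.4
```

View pics/s2c.png

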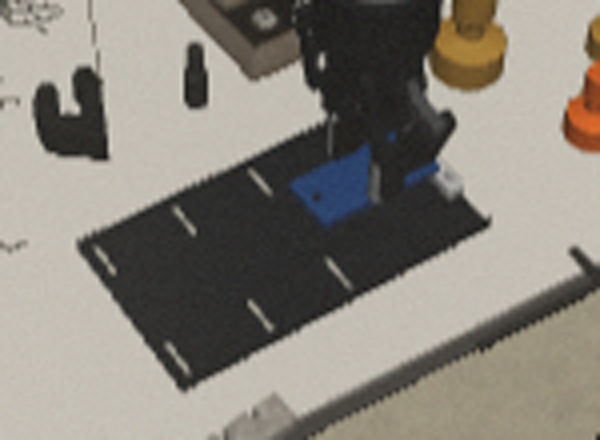

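>>> {"op": "drive_tool", "data": {"motion": [[0.5, 0.1, -0.25, 0, -1], [1.0, 0.1, -0.25, 0, -1], [1.5, 0.1, -0.25, 0, -1], [1.8, 0.1, -0.25, 0, -1], [1.8, 0.1, -0.25, 0, -1]]}}

```text
time_s: 5.8
ee_pos: [0.4736, -0.0294, 0.028]
ee_rot: [-115.7, 88.8, 156.8]
ft_force: [-0.6, -0.5, -0.8]
width: 0.423
```

>>> {"op": "drive_tool", "data": {"motion": [[0.2, 0, 0, 0, -1], [0.3, 0, 0, 0, -1], [0.3, 0, 0, 0, -1]]}}

```text
time_s: 6.05
ee_pos: [0.4739, -0.0293, 0.0253]
ee_rot: [-116.5, 88.8, 155.9]
ft_force: [0.7, -0.2, 3.3]
width: 0.424
```

Contact. Releasing and lifting.

>>> {"op": "drive_tool", "data": {"motion": [[0, 0, 0, 0, 0], [0, 0, 0, 0, 0.15], [0, 0, 0, 0, 0.3], [0, 0, 0, 0, 0.3]]}}

```text
time_s: 6.38
ee_pos: [0.4738, -0.0294, 0.0253]
ee_rot: [-116.3, 88.8, 156.1]
ft_force: [-0.2, 0.7, -0.5]
width: 0.654
```

>>> {"op": "drive_tool", "data": {"motion": [[-4, 0, 0, 0, 0.3], [-8, 0, 0, 0, 0.3], [-12, 0, 0, 0, 0.3], [-12.5, 0, 0, 0, 0.3], [-12.5, 0, 0, 0, 0.3]]}}

```text
time_s: 6.8
ee_pos: [0.4778, -0.0306, 0.1525]
ee_rot: [-125.2, 89.1, 147.1]
ft_force: [-0.5, -0.1, -0.5]
width: 0.653
```

```bash
cat >> h.py <<'E'
A=np.radians(92.4); TR=np.array([.471,.024]); UX=np.array([np.cos(A),np.sin(A)]); UY=np.array([-UX[1],UX[0]])
def w2t(p): d=np.array(p)[:2]-TR; return np.round([d@UX*1000,d@UY*1000],1)
def t2w(x,y=0): return TR+x*UX+y*UY
E
python3 -c "
from h import *
for n in('top','scene','wrist'):
    f=grab(n)
    for k in blobs(f,'blue',100,(200,150,400,380))[:1]: r=rect(f,k,.013); print(n,r,w2t(r[0])); pnp(f,quad(f,k))
plan((.505,.251),.15,94)"
```

```text
scene (array([ 0.4722, -0.028 ]), 89.6, 41.4, -87.5) [-52.   1.]
pnp c [ 0.5104 -0.055  -0.0439] yaw 94.8 elev -0.1 err [0.32]
pnp c [ 0.5099 -0.0535 -0.0439] yaw 61.7 elev -40.6 err [0.46]
wrist (array([ 0.473 , -0.0331]), 80.4, 39.5, -87.8) [-57.1   0.4]
pnp c [ 0.4734 -0.0373  0.0028] yaw -87.7 elev -11.6 err [0.33]
pnp c [ 0.4731 -0.0311  0.0035] yaw -86.5 elev 43.0 err [1.74]
at [ 0.4752 -0.0307  0.1492] jaw 2.4 toolx [-0.021  0.008 -1.   ] j7 -29.2 | shift cm [  0.09   4.16 -28.02] turn 88.4 F [ 0.   0.7 -1. ] w 0.645 t 7.0
```

>>> {"op": "drive_tool", "data": {"motion": [[0, 0, 0, -7, 0.3], [0, 0, 0, -14, 0.3], [0, 0, 0, -21, 0.3], [0, 0, 0, -28, 0.3], [0, 0, 0, -35, 0.3]]}}

```text
time_s: 7.37
ee_pos: [0.474, -0.0306, 0.1474]
ee_rot: [-145.4, 88.5, 162.4]
ft_force: [0.7, 0.5, -0.9]
width: 0.648
```

>>> {"op": "drive_tool", "data": {"motion": [[0, 0, 0, -7, 0.3], [0, 0, 0, -14, 0.3], [0, 0, 0, -21, 0.3], [0, 0, 0, -28, 0.3], [0, 0, 0, -35, 0.3]]}}

```text
time_s: 7.78
ee_pos: [0.4728, -0.0305, 0.1456]
ee_rot: [-178.9, 88.3, 164.3]
ft_force: [-0.1, -0.2, 0.2]
width: 0.649
```

>>> {"op": "drive_tool", "data": {"motion": [[0, 0, 0, -7, 0.3], [0, 0, 0, -14, 0.3], [0, 0, 0, -21, 0.3], [0, 0, 0, -23, 0.3]]}}

```text
time_s: 8.12
ee_pos: [0.4714, -0.0304, 0.1435]
ee_rot: [158.5, 88.0, 165.1]
ft_force: [-0.3, 0.4, -0.0]
width: 0.651
```

```bash
python3 -c "
from h import *
plan((.505,.251),.15,94)"
```

```text
at [ 0.4714 -0.0304  0.1435] jaw 96.5 toolx [-0.033  0.009 -0.999] j7 41.6 | shift cm [-0.51 27.59  6.52] turn 2.5 F [-0.3  0.4 -0. ] w 0.651 t 8.1
```

>>> {"op": "drive_tool", "data": {"motion": [[0, 4, 1, 2, 0.3], [-0.3, 8, 2.5, 2, 0.3], [-0.3, 12, 4, 2, 0.3], [-0.4, 16, 5, 2, 0.3], [-0.4, 20, 6.5, 2, 0.3]]}}

```text
time_s: 8.53
ee_pos: [0.5111, 0.1747, 0.1459]
ee_rot: [164.1, 87.8, 168.7]
ft_force: [0.1, 0.0, -0.3]
width: 0.652
```

>>> {"op": "drive_tool", "data": {"motion": [[0, 4, 0, 0.5, 0.3], [0, 7.6, 0, 0.5, 0.3], [0, 7.6, 0, 0.5, 0.3], [0, 7.6, 0, 0.5, 0.3]]}}

```text
time_s: 8.87
ee_pos: [0.503, 0.2534, 0.145]
ee_rot: [164.9, 87.6, 169.3]
ft_force: [0.3, -0.5, -0.3]
width: 0.648
```

```bash
python3 -c "
from h import *
f=grab('wrist')
for k in blobs(f,'yellow',300)[:2]: print(rect(f,k,.008),cv2.boundingRect(k)); pnp(f,quad(f,k))
plan((.505,.2512),.017,94)"
```

```text
(array([0.5059, 0.2509]), 88.7, 37.7, 5.2) (296, 150, 41, 90)
pnp c [ 0.5081  0.2506 -0.0081] yaw 5.8 elev 18.6 err [0.58]
pnp c [ 0.509   0.2513 -0.008 ] yaw 5.7 elev 10.7 err [0.71]
at [0.5037 0.2505 0.1448] jaw 94.2 toolx [-0.041  0.005 -0.999] j7 21.1 | shift cm [12.76 -0.04  0.65] turn 0.2 F [-0.5 -0.6 -0.2] w 0.647 t 8.9
```

>>> {"op": "drive_tool", "data": {"motion": [[4, 0, 0.6, -0.8, 0.3], [8, 0, 0.65, -0.8, 0.3], [12, 0, 0.7, -0.8, 0.3], [12.6, 0, 0.7, -0.8, 0.3], [12.6, 0, 0.7, -0.8, 0.2]]}}

```text
time_s: 9.33
ee_pos: [0.5038, 0.2484, 0.0157]
ee_rot: [175.1, 87.3, -179.9]
ft_force: [0.6, -0.1, 0.4]
width: 0.597
```

>>> {"op": "drive_tool", "data": {"motion": [[-0.1, 0, 0, 0, 0], [-0.1, 0, 0, 0, -1], [-0.1, 0, 0, 0, -1], [-0.1, 0, 0, 0, -1], [-0.1, 0, 0, 0, -1]]}}

```text
time_s: 9.75
ee_pos: [0.5049, 0.2487, 0.0183]
ee_rot: [173.8, 87.5, 178.8]
ft_force: [-0.1, -0.6, 5.5]
width: 0.445
```

```bash
python3 -c "
from h import *
plan((.505,.2512),.14,94)"
```

```text
at [0.5049 0.2487 0.0183] jaw 94.9 toolx [-0.044  0.001 -0.999] j7 13.1 | shift cm [-12.16   0.31  -0.5 ] turn 0.9 F [-0.1 -0.6  5.5] w 0.445 t 9.8
```

>>> {"op": "drive_tool", "data": {"motion": [[0, 0, 0, 0, -1], [0, 0, 0, 0, -1], [-4, 0, 0, 0, -1], [-8, 0, 0, 0, -1], [-12, 0, 0, 0, -1]]}}

```text
time_s: 10.17
ee_pos: [0.5093, 0.2483, 0.139]
ee_rot: [174.7, 87.4, 179.7]
ft_force: [0.1, 0.7, -0.1]
width: 0.444
```

```bash
python3 -c "
from h import *
f=grab('wrist','w4'); z=env.get_obs()['ee_pos'][2]
for k in blobs(f,'yellow',300)[:2]: print(rect(f,k,z-.013),cv2.boundingRect(k)); pnp(f,quad(f,k))
plan(t2w(.003),.14,2.4)"
```

```text
(array([0.5082, 0.249 ]), 84.6, 37.7, 5.1) (283, 173, 78, 152)
pnp c [0.5134 0.2493 0.1223] yaw 5.2 elev 2.0 err [0.25]
pnp c [0.5032 0.2484 0.1225] yaw 5.2 elev 49.4 err [6.06]
at [0.5128 0.2519 0.1469] jaw 95.0 toolx [-0.035  0.008 -0.999] j7 22.7 | shift cm [  0.66 -22.05  -6.1 ] turn -87.4 F [0.6 1.5 5.1] w 0.441 t 10.2
```

View pics/w4.png

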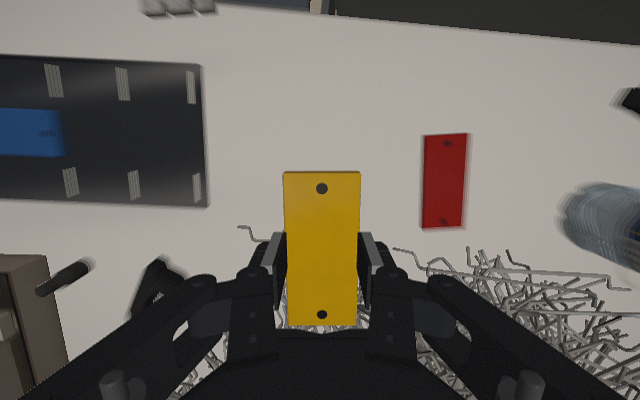

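Yellow is held centrally at (322,248), width plausible. Blue in the tray is at left and red is at (444,180). Carrying with turn combined.

>>> {"op": "drive_tool", "data": {"motion": [[0, -4, -1, 7, -1], [0, -8, -2.2, 14, -1], [0, -12, -3.3, 21, -1], [0, -16, -4.4, 28, -1], [0, -20, -5.5, 35, -1]]}}

```text
time_s: 10.63
ee_pos: [0.4747, 0.0461, 0.1469]
ee_rot: [-162.2, 87.9, 167.5]
ft_force: [0.9, 0.2, -0.5]
width: 0.44
```

>>> {"op": "drive_tool", "data": {"motion": [[0, 0, 0, 7, -1], [0, 0, 0, 14, -1], [0, 0, 0, 21, -1], [0, 0, 0, 28, -1], [0, 0, 0, 35, -1]]}}

```text
time_s: 11.05
ee_pos: [0.4746, 0.0462, 0.147]
ee_rot: [-127.3, 87.9, 167.0]
ft_force: [-0.0, -0.1, -0.6]
width: 0.447
```

```bash
python3 -c "
from h import *
plan(t2w(.003),.12,2.4)"
```

```text
at [0.4746 0.0462 0.147 ] jaw 24.3 toolx [-0.035  0.008 -0.999] j7 -21.8 | shift cm [ 2.69 -1.05  1.65] turn 21.9 F [-0.  -0.1 -0.6] w 0.447 t 11.1
```

>>> {"op": "drive_tool", "data": {"motion": [[2, -1, 1.6, 7, -1], [2.6, -1, 1.6, 14, -1], [2.6, -1, 1.6, 22, -1], [2.6, -1, 1.6, 22, -1], [2.6, -1, 1.6, 22, -1]]}}

```text
time_s: 11.47
ee_pos: [0.4713, 0.028, 0.121]
ee_rot: [-105.5, 88.0, 167.0]
ft_force: [-0.2, 0.8, -0.7]
width: 0.438
```

```bash
python3 -c "
from h import *
env.grab_frame('top');f=grab('wrist','w5'); z=env.get_obs()['ee_pos'][2]
for k in blobs(f,'yellow',300)[:2]: r=rect(f,k,z-.013);print(r,w2t(r[0]),cv2.boundingRect(k)); pnp(f,quad(f,k))
for t in ticks(f,(240,0,420,170)): print(t[0],t[1][2:],t[2],w2t(t[2]))
plan(t2w(.003),.045,2.4)"
```

```text
(array([0.4707, 0.0244]), 93.0, 40.4, -87.0) [0.4 0.3] (283, 172, 78, 154)
pnp c [0.4707 0.0236 0.1026] yaw -86.6 elev 7.5 err [0.57]
pnp c [0.4702 0.0325 0.1025] yaw -84.3 elev 48.0 err [5.52]
[332.6  48.3] [180 170] [0.4704 0.1474] [123.3  -4.6]
[271.5  72. ] [32  5] [0.4227 0.1285] [106.4  43.9]
[382.   71.5] [33  4] [0.5102 0.1324] [106.7 -43.7]
[274.5 144.5] [30  4] [0.4251 0.0712] [49.1 43.9]
[378.  145.5] [31  4] [0.5128 0.0747] [ 48.9 -43.9]
at [0.4714 0.0281 0.1212] jaw 2.5 toolx [-0.034  0.008 -0.999] j7 -37.4 | shift cm [7.61 0.2  0.18] turn 0.1 F [ 0.3 -1.4  0.5] w 0.444 t 11.6
```

View pics/w5.png

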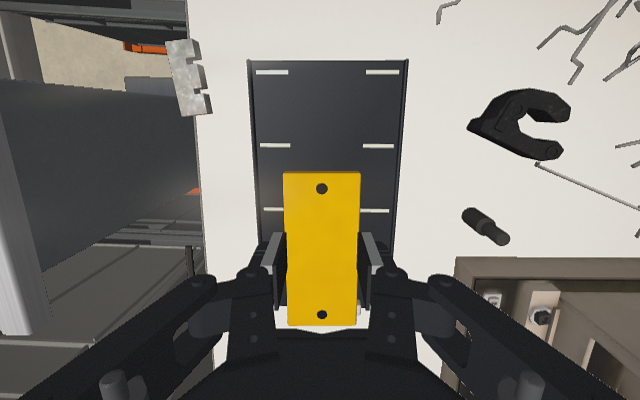

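>>> {"op": "drive_tool", "data": {"motion": [[4, 0.2, -0.2, 0, -1], [7.5, 0.2, -0.25, 0, -1], [8.5, 0.2, -0.25, 0, -1], [8.7, 0.2, -0.25, 0, -1], [8.7, 0.2, -0.25, 0, -1]]}}

```text
time_s: 11.98
ee_pos: [0.47, 0.0317, 0.0338]
ee_rot: [-106.3, 87.9, 166.3]
ft_force: [0.3, 0.5, -1.4]
width: 0.438
```

```bash
python3 -c "
from h import *
plan(t2w(.0065),.031,2.4)"
```

```text
at [0.47   0.0317 0.0338] jaw 2.6 toolx [-0.035  0.009 -0.999] j7 -43.1 | shift cm [0.27 0.07 0.13] turn 0.2 F [ 0.3  0.5 -1.4] w 0.438 t 12.0
```

>>> {"op": "drive_tool", "data": {"motion": [[0.2, 0.07, 0.1, 0, -1], [0.35, 0.07, 0.1, 0, -1], [0.35, 0.07, 0.1, 0, -1]]}}

```text
time_s: 12.23
ee_pos: [0.4717, 0.0308, 0.0311]
ee_rot: [-108.5, 88.0, 164.1]
ft_force: [0.9, -1.0, 1.5]
width: 0.442
```

>>> {"op": "drive_tool", "data": {"motion": [[0.15, 0, 0, 0, -1], [0.15, 0, 0, 0, -0.1], [0.15, 0, 0, 0, 0], [0.15, 0, 0, 0, 0.15], [0.15, 0, 0, 0, 0.3]]}}

```text
time_s: 12.65
ee_pos: [0.4718, 0.0307, 0.0296]
ee_rot: [-108.6, 88.1, 164.0]
ft_force: [0.9, 0.6, -0.2]
width: 0.651
```

>>> {"op": "drive_tool", "data": {"motion": [[0, 0, 0, 0, 0.3], [-4, 0, 0, 0, 0.3], [-8, 0, 0, 0, 0.3], [-12, 0, 0, 0, 0.3], [-12, 0, 0, 0, 0.3]]}}

```text
time_s: 13.07
ee_pos: [0.4793, 0.0303, 0.155]
ee_rot: [-119.5, 88.6, 153.0]
ft_force: [-0.1, 1.3, 0.2]
width: 0.653
```

```bash
python3 -c "
from h import *
for n in('wrist','top','scene'):
    f=grab(n,'c_'+n)
    for c in('yellow','blue'):
      for k in blobs(f,c,60,(200,150,400,380) if n!='top' else (256,200,345,260))[:1]: r=rect(f,k,.017); print(n,c,r,w2t(r[0]),cv2.boundingRect(k))
f=cv2.imread('pics/c_scene.png');cv2.imwrite('pics/s3c.png',cv2.resize(f[180:290,250:400],None,fx=4,fy=4,interpolation=2))
plan((.4855,.361),.14,98.4)"
```

```text
wrist yellow (array([0.471 , 0.0251]), 86.2, 39.9, -87.5) [ 1.1 -0. ] (296, 150, 42, 86)
wrist blue (array([ 0.4738, -0.0448]), 49.8, 39.3, -86.8) [-68.9   0.1] (297, 237, 39, 44)
scene yellow (array([0.4717, 0.0289]), 97.7, 41.8, -82.6) [ 4.9 -0.9] (302, 222, 37, 29)
scene blue (array([ 0.4703, -0.0404]), 59.1, 41.4, -88.4) [-64.3   3.4] (333, 216, 24, 20)
at [0.4757 0.0292 0.1497] jaw 2.6 toolx [-0.032  0.009 -0.999] j7 -36.4 | shift cm [  1.24   2.49 -33.1 ] turn 84.2 F [-0.  -0.2 -0.4] w 0.649 t 13.2
```

View pics/s3c.png

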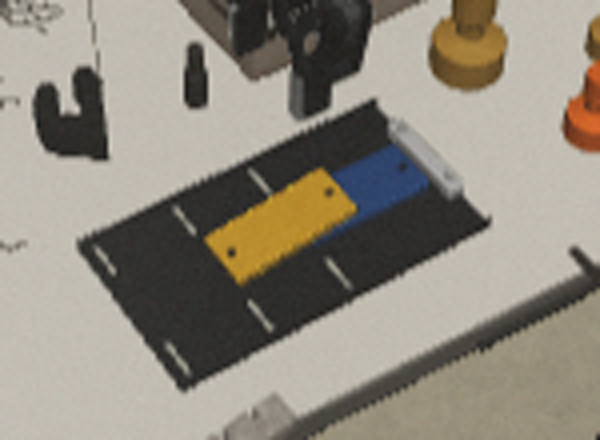

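Yellow now lies sloping from blue, its far end by the second tick pair. Going for red.

>>> {"op": "drive_tool", "data": {"motion": [[0, 0.3, -4, -7, 0.3], [0, 0.6, -8, -14, 0.3], [0, 1.2, -12, -21, 0.3], [0, 1.5, -16, -28, 0.3], [0, 1.8, -20, -35, 0.3]]}}

```text
time_s: 13.63
ee_pos: [0.4837, 0.2309, 0.1494]
ee_rot: [-139.0, 88.0, 168.9]
ft_force: [1.4, -0.1, -1.1]
width: 0.648
```

```bash
python3 -c "
from h import *
plan((.4855,.361),.14,98.4)
for n in ('wrist','scene'):
    f=dict(grab('scene')) if n=='scene' else None
    if f is None: continue
    for c,z in(('blue',.013),('yellow',.019)):
        k=blobs(f,c,60,(250,180,400,290))[0]; P=np.array([w2t(ray(f,q[0],z)) for q in k]); print(c,np.percentile(P,[1,5,50,95,99],axis=0).round(1).tolist())
"
```

```text
at [0.4837 0.2309 0.1494] jaw 37.9 toolx [-0.035  0.007 -0.999] j7 -25.9 | shift cm [  1.03   8.16 -10.13] turn -60.5 F [ 1.4 -0.1 -1.1] w 0.648 t 13.6
blue [[-95.4, -18.3], [-94.6, -18.3], [-67.8, 4.6], [-43.6, 20.3], [-41.6, 20.5]]
yellow [[-41.8, -23.9], [-41.1, -22.4], [7.8, 3.1], [52.2, 23.7], [52.7, 24.2]]
```

>>> {"op": "drive_tool", "data": {"motion": [[0, 2.5, -3.2, -7, 0.3], [0, 5, -6.4, -14, 0.3], [0, 8.1, -10.1, -21, 0.3], [0, 8.1, -10.1, -28, 0.3], [0, 8.1, -10.1, -35, 0.3]]}}

```text
time_s: 14.1
ee_pos: [0.4802, 0.379, 0.1522]
ee_rot: [160.6, 87.5, 144.7]
ft_force: [-0.3, -0.8, 0.8]
width: 0.647
```

>>> {"op": "drive_tool", "data": {"motion": [[0, 0, 0, -7, 0.3], [0, 0, 0, -14, 0.3], [0, 0, 0, -21, 0.3], [0, 0, 0, -25.5, 0.3], [0, 0, 0, -25.5, 0.3]]}}

```text
time_s: 14.52
ee_pos: [0.4793, 0.378, 0.1497]
ee_rot: [140.1, 87.4, 149.7]
ft_force: [-0.2, -0.9, -0.6]
width: 0.651
```

```bash
python3 -c "
from h import *
env.grab_frame('top');f=grab('wrist')
for k in blobs(f,'red',300)[:2]: print(rect(f,k,.008),cv2.boundingRect(k))
plan((.4855,.3612),.017,98.3)"
```

```text
(array([0.4857, 0.3618]), 88.6, 38.9, 8.2) (279, 150, 42, 88)
at [0.4795 0.3783 0.1505] jaw 99.4 toolx [-0.038  0.023 -0.999] j7 18.0 | shift cm [13.27 -2.18  0.76] turn 1.1 F [ 0.2  0.1 -0.5] w 0.645 t 14.6
```

>>> {"op": "drive_tool", "data": {"motion": [[4, -1.5, 0.7, 1.1, 0.3], [8, -2.2, 0.8, 1.1, 0.3], [12, -2.15, 0.8, 1.1, 0.3], [13.1, -2.15, 0.8, 1.1, 0.3], [13.1, -2.15, 0.8, 1.1, 0.2]]}}

```text
time_s: 15.03
ee_pos: [0.4837, 0.3596, 0.0153]
ee_rot: [148.7, 87.3, 156.9]
ft_force: [-0.5, -0.3, 0.5]
width: 0.599
```

>>> {"op": "drive_tool", "data": {"motion": [[-0.1, 0, 0, 0, 0.1], [-0.1, 0, 0, 0, -1], [-0.1, 0, 0, 0, -1], [-0.1, 0, 0, 0, -1], [-0.1, 0, 0, 0, -1]]}}

```text
time_s: 15.45
ee_pos: [0.4847, 0.3608, 0.0183]
ee_rot: [144.5, 87.4, 152.8]
ft_force: [0.1, -0.4, 6.9]
width: 0.442
```

>>> {"op": "drive_tool", "data": {"motion": [[0, 0, 0, 0, -1], [0, 0, 0, 0, -1], [-4, 0, 0, 0, -1], [-8, 0, 0, 0, -1], [-12, 0, 0, 0, -1]]}}

```text
time_s: 15.87
ee_pos: [0.4889, 0.3577, 0.1389]
ee_rot: [147.0, 87.3, 155.3]
ft_force: [1.0, 0.9, -0.9]
width: 0.443
```

```bash
python3 -c "
from h import *
env.grab_frame('top');f=grab('wrist'); z=env.get_obs()['ee_pos'][2]
for k in blobs(f,'red',300)[:2]: print(rect(f,k,z-.013),cv2.boundingRect(k)); pnp(f,quad(f,k))
plan(t2w(.065),.14,2.4)"
```

```text
(array([0.4963, 0.3638]), 93.0, 40.6, 8.2) (284, 172, 77, 154)
pnp c [0.497  0.3639 0.1269] yaw 8.6 elev 7.3 err [0.49]
pnp c [0.4889 0.3624 0.1265] yaw 7.2 elev 45.6 err [4.89]
at [0.492  0.362  0.1448] jaw 98.2 toolx [-0.033  0.03  -0.999] j7 18.3 | shift cm [ -0.27 -26.69  -6.25] turn -84.2 F [-0.4  1.  -0.7] w 0.442 t 16.0
```

>>> {"op": "drive_tool", "data": {"motion": [[0, -4, -0.9, 7, -1], [0, -8, -1.8, 14, -1], [0, -12, -2.7, 21, -1], [0, -16, -3.7, 28, -1], [0, -20, -4.7, 35, -1]]}}

```text
time_s: 16.38
ee_pos: [0.4733, 0.1551, 0.1388]
ee_rot: [165.7, 87.5, 138.5]
ft_force: [0.5, -0.1, -0.4]
width: 0.44
```

```bash
python3 -c "
from h import *
plan(t2w(.065),.13,2.4)"
```

```text
at [0.4733 0.1551 0.1388] jaw 62.9 toolx [-0.033  0.029 -0.999] j7 -3.9 | shift cm [ 0.7  -6.13  2.61] turn 60.5 F [ 0.5 -0.1 -0.4] w 0.44 t 16.4
```

>>> {"op": "drive_tool", "data": {"motion": [[0, -2, 0.8, 7, -1], [0, -4, 1.7, 14, -1], [0.5, -6.1, 2.6, 21, -1], [0.5, -6.1, 2.6, 28, -1], [0.5, -6.1, 2.6, 35, -1]]}}

```text
time_s: 16.8
ee_pos: [0.4677, 0.0866, 0.1313]
ee_rot: [-155.8, 87.4, 141.6]
ft_force: [0.0, 0.7, -0.6]
width: 0.444
```

>>> {"op": "drive_tool", "data": {"motion": [[0, 0, 0, 7, -1], [0, 0, 0, 14, -1], [0, 0, 0, 21, -1], [0, 0, 0, 25.5, -1], [0, 0, 0, 25.5, -1]]}}

```text
time_s: 17.22
ee_pos: [0.4675, 0.0865, 0.1311]
ee_rot: [-129.2, 87.5, 142.5]
ft_force: [0.1, 0.5, -1.2]
width: 0.447
```

```bash
python3 -c "
from h import *
env.grab_frame('top');f=grab('wrist','w6'); z=env.get_obs()['ee_pos'][2]
for k in blobs(f,'red',300)[:2]: r=rect(f,k,z-.013);print(r,w2t(r[0]),cv2.boundingRect(k)); pnp(f,quad(f,k))
for t in ticks(f,(240,60,420,240)): print(t[0],t[1][2:],t[2],w2t(t[2]))
print(w2t(env.get_obs()['ee_pos']))
plan(t2w(.065),.033,2.4)"
```

```text
(array([0.4669, 0.0833]), 92.3, 40.1, -87.9) [59.4  1.6] (283, 172, 78, 154)
pnp c [0.4668 0.0824 0.1137] yaw -87.4 elev 4.8 err [0.44]
pnp c [0.4662 0.0918 0.1134] yaw -85.0 elev 48.5 err [5.58]
[330.6 120. ] [180 180] [0.4684 0.1541] [130.1  -2.9]
[377.  146.5] [29  4] [0.5103 0.133 ] [107.3 -43.8]
[278. 147.] [29  3] [0.4226 0.1291] [107.  44.]
[275.5 209. ] [16  3] [0.42   0.0708] [48.9 49. ]
[374.5 209. ] [28  3] [0.5129 0.0752] [ 49.4 -44. ]
[62.6  0.8]
at [0.4675 0.0865 0.1311] jaw 2.0 toolx [-0.035  0.027 -0.999] j7 -43.4 | shift cm [9.8  0.42 0.04] turn -0.4 F [ 0.2 -0.1 -1.2] w 0.438 t 17.3
```

>>> {"op": "drive_tool", "data": {"motion": [[4, 0.2, 0, -0.4, -1], [8, 0.4, 0, -0.4, -1], [9.6, 0.4, 0, -0.4, -1], [9.7, 0.4, 0, -0.4, -1], [9.7, 0.4, 0, -0.4, -1]]}}

```text
time_s: 17.73
ee_pos: [0.4674, 0.0897, 0.0336]
ee_rot: [-128.5, 87.3, 144.0]
ft_force: [-0.7, -0.8, 0.5]
width: 0.445
```

```bash
python3 -c "
from h import *
plan(t2w(.065),.031,2.4)"
```

```text
at [0.4674 0.0897 0.0336] jaw 2.5 toolx [-0.037  0.027 -0.999] j7 -49.2 | shift cm [0.25 0.09 0.09] turn 0.1 F [-0.7 -0.8  0.5] w 0.445 t 17.7
```

>>> {"op": "drive_tool", "data": {"motion": [[0.2, 0.09, 0.08, 0, -1], [0.35, 0.09, 0.08, 0, -1], [0.35, 0.09, 0.08, 0, -1]]}}

```text
time_s: 17.98
ee_pos: [0.4685, 0.0893, 0.031]
ee_rot: [-130.5, 87.4, 142.0]
ft_force: [-1.4, 1.3, 3.4]
width: 0.44
```

>>> {"op": "drive_tool", "data": {"motion": [[0.1, 0, 0, 0, -1], [0.15, 0, 0, 0, -0.1], [0.15, 0, 0, 0, 0], [0.15, 0, 0, 0, 0.15], [0.15, 0, 0, 0, 0.3]]}}

```text
time_s: 18.4
ee_pos: [0.4688, 0.0889, 0.0295]
ee_rot: [-130.4, 87.4, 142.1]
ft_force: [-0.5, 0.2, -0.5]
width: 0.646
```

>>> {"op": "drive_tool", "data": {"motion": [[0, 0, 0, 0, 0.3], [-4, 0, 0, 0, 0.3], [-8, 0, 0, 0, 0.3], [-12, 0, 0, 0, 0.3], [-12, 0, 0, 0, 0.3]]}}

```text
time_s: 18.82
ee_pos: [0.4767, 0.0864, 0.1549]
ee_rot: [-142.6, 87.7, 129.8]
ft_force: [1.3, -0.4, -1.2]
width: 0.652
```

```bash
python3 -c "
from h import *
env.grab_frame('top')
for n in('wrist','scene'):
    f=grab(n,'d_'+n)
    for c,z in(('red',.018),('yellow',.021),('blue',.013)):
      for k in blobs(f,c,60,(200,130,430,380))[:1]: P=np.array([w2t(ray(f,q[0],z)) for q in k]); print(n,c,np.percentile(P,[1,50,99],axis=0).round(1).tolist(),cv2.boundingRect(k))
f=cv2.imread('pics/d_scene.png');cv2.imwrite('pics/s4c.png',cv2.resize(f[180:290,250:400],None,fx=4,fy=4,interpolation=2))
plan((.4975,-.259),.16)"
```

```text
wrist red [[16.3, -18.6], [64.2, 1.0], [107.3, 21.1]] (297, 145, 42, 93)
wrist yellow [[-41.0, -19.6], [-11.1, 0.0], [16.8, 19.8]] (299, 238, 39, 52)
wrist blue [[-96.4, -19.4], [-71.2, 0.4], [-48.0, 20.3]] (300, 291, 37, 39)
scene red [[17.0, -23.2], [64.0, -1.8], [109.1, 23.6]] (281, 231, 39, 30)
scene yellow [[-40.8, -22.5], [-12.0, 2.0], [16.3, 22.3]] (313, 222, 26, 22)
scene blue [[-96.5, -18.8], [-62.4, 12.1], [-25.7, 21.6]] (334, 217, 23, 21)
at [0.4732 0.0851 0.1495] jaw 2.5 toolx [-0.035  0.028 -0.999] j7 -42.5 | shift cm [-2.08  0.92 34.43] turn 0 F [0.  0.2 0.5] w 0.649 t 19.0
```

View pics/s4c.png

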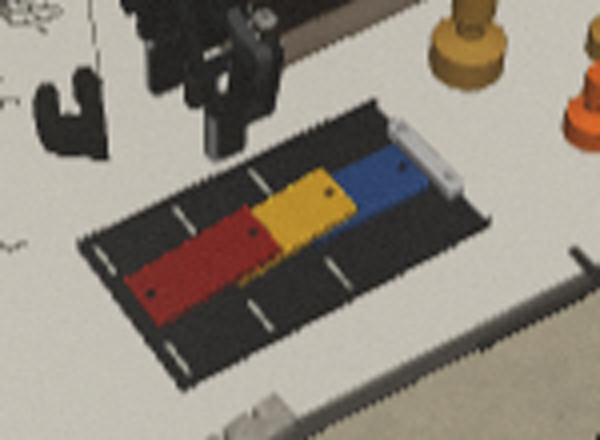

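All three plates are in place: red's near end reads about +16.5, yellow's about -41 and blue's about -96.5 mm, each within about 4 mm of where it should be. Now the weight.

>>> {"op": "drive_tool", "data": {"motion": [[-0.5, 0.5, 4, 0, 0.3], [-1, 0.9, 8, 0, 0.3], [-1.5, 0.9, 12, 0, 0.3], [-1.5, 0.9, 16, 0, 0.3], [-1.5, 0.9, 20, 0, 0.3]]}}

```text
time_s: 19.38
ee_pos: [0.4899, -0.1165, 0.1569]
ee_rot: [-128.3, 87.3, 144.1]
ft_force: [-0.1, -0.3, -0.9]
width: 0.65
```

>>> {"op": "drive_tool", "data": {"motion": [[0, 0, 4, 0, 0.3], [0, 0, 8, 0, 0.3], [0, 0, 12, 0, 0.3], [0, 0, 14.4, 0, 0.3], [0, 0, 14.4, 0, 0.3]]}}

```text
time_s: 19.8
ee_pos: [0.4934, -0.2681, 0.1498]
ee_rot: [-121.5, 87.2, 150.4]
ft_force: [0.5, -0.5, -0.5]
width: 0.649
```

```bash
python3 -c "
from h import *
env.grab_frame('top');f=grab('wrist','w7')
for k in blobs(f,'brass',150)[:4]: print(cv2.boundingRect(k),rect(f,k,.03))
f=grab('top','t7')
for k in blobs(f,'brass',20,(345,195,420,250)): print('top',cv2.boundingRect(k),rect(f,k,.03))
plan((.498,-.259),.047)"
```

```text
(354, 48, 70, 65) (array([ 0.5391, -0.1637]), 55.0, 48.7, 1.7)
(314, 171, 39, 45) (array([ 0.4991, -0.2604]), 41.2, 34.4, -87.0)
(254, 109, 31, 25) (array([ 0.4416, -0.198 ]), 26.2, 18.6, -13.4)
top (354, 200, 17, 18) (array([ 0.5382, -0.1627]), 50.4, 47.0, -0.1)
top (389, 217, 14, 12) (array([ 0.4984, -0.2603]), 38.3, 32.2, -89.2)
top (369, 237, 11, 9) (array([ 0.4437, -0.197 ]), 29.2, 23.1, -89.2)
at [ 0.4953 -0.2591  0.1512] jaw 2.5 toolx [-0.041  0.03  -0.999] j7 -4.2 | shift cm [10.4   0.68  0.33] turn 0 F [-0.1  0.1  0.1] w 0.65 t 19.9
```

View pics/w7.png

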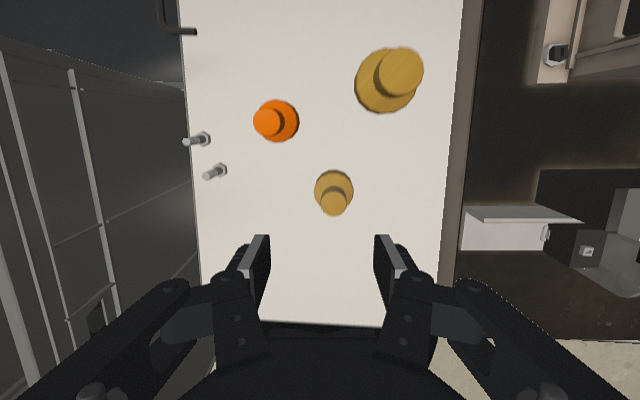

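The wrist view shows the small brass weight with its knob top at (334,202) and foot at (333,189). The orange one and the larger brass one are well clear.

```bash
python3 -c "
from h import *
f=grab('wrist')
print(ray(f,(334,202),.058),ray(f,(333.5,189.5),.02))
f=grab('top'); print(ray(f,(250+592/4,200+87/4),.058),ray(f,(250+582/4,200+92/4),.02))
f=grab('scene'); 
plan((.498,-.259),.047)"
```

```text
[ 0.50141351 -0.25536019] [ 0.50095648 -0.25432073]
[ 0.49782355 -0.26117891] [ 0.49786686 -0.2623977 ]
at [ 0.4962 -0.2581  0.1523] jaw 2.7 toolx [-0.039  0.029 -0.999] j7 -4.2 | shift cm [10.51  0.58  0.42] turn 0 F [0.  0.1 0.4] w 0.65 t 20.1
```

>>> {"op": "drive_tool", "data": {"motion": [[3, 0.4, 0.7, 0, 0.3], [6, 0.6, 0.7, 0, 0.3], [9, 0.65, 0.7, 0, 0.3], [10.5, 0.65, 0.7, 0, 0.3], [10.5, 0.65, 0.7, 0, 0.2]]}}

```text
time_s: 20.52
ee_pos: [0.4967, -0.2594, 0.0439]
ee_rot: [-127.4, 86.8, 145.4]
ft_force: [-0.0, 1.1, -0.6]
width: 0.601
```

```bash
python3 -c "
from h import *
plan((.4985,-.261),.046)
f=grab('wrist','w8');plan((.4985,-.261),.046)"
```

```text
at [ 0.4967 -0.2594  0.0439] jaw 2.9 toolx [-0.045  0.031 -0.998] j7 -9.6 | shift cm [-0.23  0.17  0.16] turn 0 F [-0.   1.1 -0.6] w 0.601 t 20.5
at [ 0.4979 -0.26    0.0457] jaw 2.8 toolx [-0.043  0.03  -0.999] j7 -9.6 | shift cm [-0.03  0.05  0.11] turn 0 F [-0.1  0.8  1.2] w 0.6 t 20.6
```

View pics/w8.png

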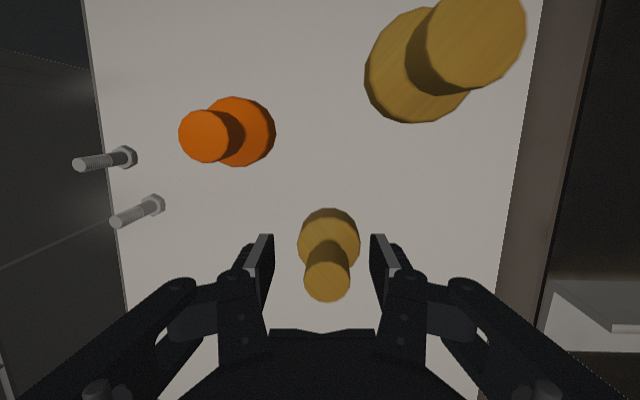

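The knob sits between the pads. Closing and lifting.

>>> {"op": "drive_tool", "data": {"motion": [[0, 0, 0.1, 0, 0], [0, 0, 0.1, 0, -0.3], [0, 0, 0.1, 0, -1], [0, 0, 0.1, 0, -1], [0, 0, 0.1, 0, -1]], "grip_force": 60}}

```text
time_s: 20.98
ee_pos: [0.4994, -0.261, 0.0473]
ee_rot: [-129.9, 87.2, 143.0]
ft_force: [-0.0, 0.5, 6.6]
width: 0.236
```

>>> {"op": "drive_tool", "data": {"motion": [[0, 0, 0, 0, -1], [0, 0, 0, 0, -1], [-3, 0, 0, 0, -1], [-6, 0, 0, 0, -1], [-9, 0, 0, 0, -1]]}}

```text
time_s: 21.4
ee_pos: [0.5019, -0.2636, 0.1376]
ee_rot: [-129.1, 87.0, 143.7]
ft_force: [-0.3, -1.1, -1.3]
width: 0.234
```

```bash
python3 -c "
from h import *
f=env.grab_frame('top');f=env.grab_frame('top');f=grab('wrist','w9')
for k in blobs(f,'brass',150)[:4]: print(cv2.boundingRect(k))
plan(t2w(.061),.16)"
```

```text
(341, 44, 67, 70)
(295, 204, 58, 90)
(234, 106, 34, 29)
at [ 0.5042 -0.2644  0.1391] jaw 2.8 toolx [-0.035  0.028 -0.999] j7 -4.3 | shift cm [ -0.99  -1.93 -35.11] turn 0 F [-0.4  0.8 -2.8] w 0.231 t 21.6
```

View pics/w9.png

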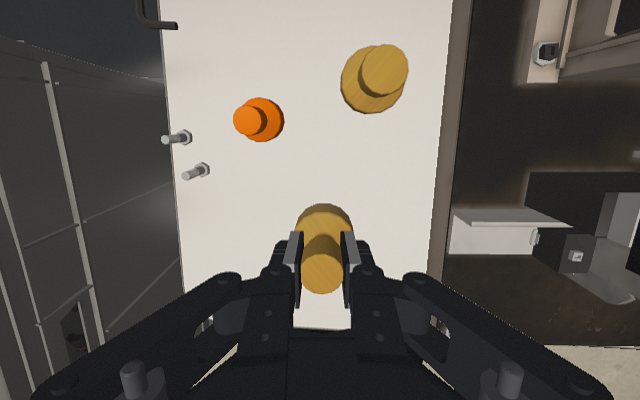

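>>> {"op": "drive_tool", "data": {"motion": [[-3, -0.2, -2, 0, -1], [-3, -0.6, -6, 0, -1], [-3, -1, -10, 0, -1], [-3, -1.5, -14, 0, -1], [-3, -1.9, -18, 0, -1]]}}

```text
time_s: 21.97
ee_pos: [0.4756, -0.0853, 0.1739]
ee_rot: [-128.9, 87.3, 143.8]
ft_force: [1.5, 1.3, -2.4]
width: 0.23
```

>>> {"op": "drive_tool", "data": {"motion": [[0, 0, -4, 0, -1], [0, 0, -8, 0, -1], [0, 0, -12, 0, -1], [0, 0, -16, 0, -1], [0, 0, -17, 0, -1]]}}

```text
time_s: 22.38
ee_pos: [0.4666, 0.0926, 0.1788]
ee_rot: [-134.6, 87.1, 138.7]
ft_force: [1.2, 0.4, -1.5]
width: 0.23
```

```bash
python3 -c "
from h import *
f=env.grab_frame('top');f=env.grab_frame('top')
plan(t2w(.0615,.001),.09)"
```

```text
at [0.4667 0.088  0.1783] jaw 3.1 toolx [-0.04   0.03  -0.999] j7 -41.1 | shift cm [8.81 0.4  0.54] turn 0 F [ 0.2 -0.5 -2.1] w 0.229 t 22.5
```

>>> {"op": "drive_tool", "data": {"motion": [[3, 0.2, 0.3, 0, -1], [6, 0.4, 0.5, 0, -1], [8.5, 0.4, 0.5, 0, -1], [8.8, 0.4, 0.5, 0, -1], [8.8, 0.4, 0.5, 0, -1]]}}

```text
time_s: 22.9
ee_pos: [0.4658, 0.084, 0.0885]
ee_rot: [-124.1, 87.0, 148.9]
ft_force: [-0.1, 0.2, -1.8]
width: 0.234
```

```bash
python3 -c "
from h import *
env.grab_frame('top'); f=grab('scene','s9');cv2.imwrite('pics/s9c.png',cv2.resize(f['frame'][150:290,230:400],None,fx=4,fy=4,interpolation=2)[:,:,::-1])
plan(t2w(.0615,.001),.07)"
```

```text
at [0.4677 0.0851 0.0906] jaw 3.1 toolx [-0.04   0.029 -0.999] j7 -47.5 | shift cm [2.06 0.05 0.03] turn 0 F [ 0.5 -0.4 -2.2] w 0.234 t 23.0
```

View pics/s9c.png

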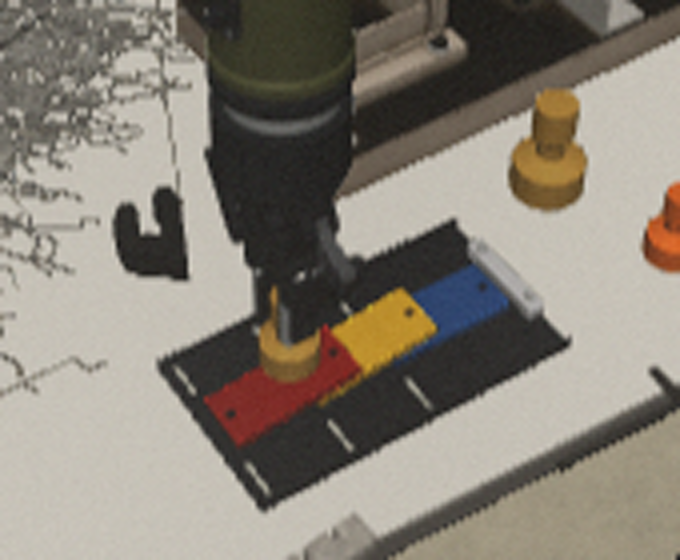

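The weight hovers upright over the middle of red. Lowering.

>>> {"op": "drive_tool", "data": {"motion": [[0.7, 0.05, 0, 0, -1], [1.4, 0.05, 0, 0, -1], [1.9, 0.05, 0, 0, -1], [2.1, 0.05, 0, 0, -1], [2.1, 0.05, 0, 0, -1]]}}

```text
time_s: 23.42
ee_pos: [0.4672, 0.0858, 0.0693]
ee_rot: [-129.0, 87.2, 144.1]
ft_force: [-0.5, 0.3, -1.9]
width: 0.234
```

>>> {"op": "drive_tool", "data": {"motion": [[0.15, 0, 0, 0, -1], [0.3, 0, 0, 0, -1], [0.3, 0, 0, 0, -1]]}}

```text
time_s: 23.67
ee_pos: [0.4674, 0.0874, 0.0679]
ee_rot: [-131.9, 87.2, 141.2]
ft_force: [-1.9, 0.9, 17.0]
width: 0.233
```

>>> {"op": "drive_tool", "data": {"motion": [[-0.1, 0, 0, 0, -1], [-0.1, 0, 0, 0, -0.5], [-0.1, 0, 0, 0, -0.35], [-0.1, 0, 0, 0, -0.1], [-0.1, 0, 0, 0, 0.1]]}}

```text
time_s: 24.08
ee_pos: [0.4675, 0.0872, 0.0688]
ee_rot: [-131.8, 87.2, 141.4]
ft_force: [-0.3, 0.5, -0.2]
width: 0.547
```

>>> {"op": "drive_tool", "data": {"motion": [[0, 0, 0, 0, 0.2], [0, 0, 0, 0, 0.3], [-3, 0, 0, 0, 0.3], [-7, 0, 0, 0, 0.3], [-11, 0, 0, 0, 0.3]]}}

```text
time_s: 24.5
ee_pos: [0.4705, 0.0837, 0.1792]
ee_rot: [-128.9, 87.1, 144.3]
ft_force: [1.4, -0.6, -0.3]
width: 0.646
```

```bash
python3 -c "
from h import *
env.grab_frame('top');env.grab_frame('top')
f=grab('scene','s10');cv2.imwrite('pics/s10c.png',cv2.resize(f['frame'][150:290,230:400],None,fx=4,fy=4,interpolation=2)[:,:,::-1])
g=grab('wrist','w10')
for n,f in(('wrist',g),('scene',f)):
    for c,z in(('red',.018),('yellow',.021),('blue',.013)):
      for k in blobs(f,c,60,(200,130,430,390))[:1]: P=np.array([w2t(ray(f,q[0],z)) for q in k]); print(n,c,np.percentile(P,[1,50,99],axis=0).round(1).tolist(),cv2.boundingRect(k))
    for k in blobs(f,'brass',60): print(n,cv2.boundingRect(k))
plan(t2w(0.06),.2)"
```

```text
wrist red [[16.4, -18.5], [63.8, -3.0], [107.3, 20.9]] (302, 141, 39, 85)
wrist yellow [[-40.8, -19.9], [-10.8, 0.0], [16.9, 19.7]] (303, 226, 37, 49)
wrist blue [[-96.5, -19.4], [-70.4, 0.6], [-47.0, 20.1]] (303, 275, 35, 38)
wrist (301, 169, 38, 38)
scene red [[17.3, -23.0], [66.6, 8.6], [108.6, 23.7]] (282, 231, 38, 30)
scene yellow [[-40.6, -22.5], [-11.3, 2.0], [16.3, 22.3]] (313, 222, 26, 22)
scene blue [[-96.1, -19.0], [-66.7, 6.6], [-38.7, 21.5]] (334, 217, 23, 19)
scene (546, 158, 38, 112)
scene (292, 222, 47, 30)
scene (357, 172, 20, 31)
at [0.4722 0.0836 0.1795] jaw 3.1 toolx [-0.036  0.031 -0.999] j7 -41.1 | shift cm [-2.04 -0.44 -0.12] turn 0 F [-0.1 -0.9  0.6] w 0.649 t 24.7
```

View pics/s10c.png

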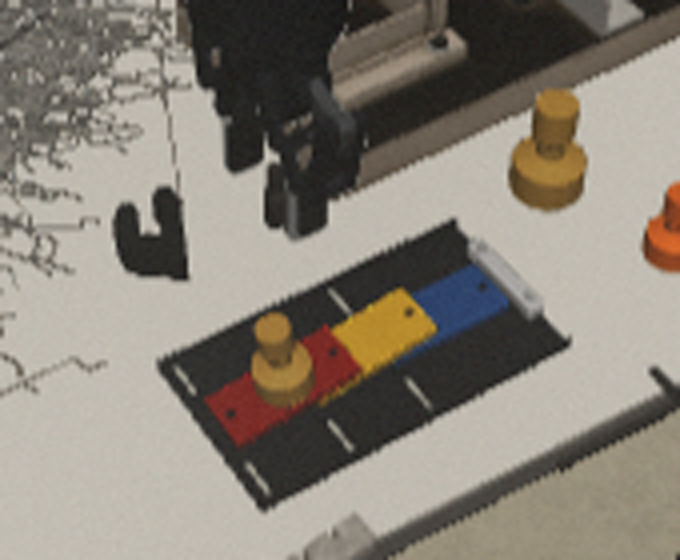

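The scene crop shows the weight standing upright at (280,365) on red, with the fan intact. Checking the weight's foot against red numerically, then handing in.

```bash
python3 -c "
from h import *
f=grab('wrist')
k=[b for b in blobs(f,'brass',200)][0]; x,y,w,h=cv2.boundingRect(k); print(x,y,w,h)
for z in(.02,.039): print(z,w2t(ray(f,(x+w/2,y+h/2),z)), 'foot width mm', np.ptp([w2t(ray(f,(x,y+h/2),z))[1],w2t(ray(f,(x+w,y+h/2),z))[1]]), 'edges', w2t(ray(f,(x+w/2,y),z)),w2t(ray(f,(x+w/2,y+h),z)))
plan(t2w(.06),.2)
"
```

```text
303 168 38 38
0.02 [59.7  1.4] foot width mm 39.7 edges [79.7  1.7] [39.   1.1]
0.039 [64.2  0.8] foot width mm 37.0 edges [82.9  1.1] [44.9  0.6]
at [0.4714 0.0834 0.1784] jaw 3.1 toolx [-0.038  0.03  -0.999] j7 -41.1 | shift cm [-2.14 -0.36 -0.14] turn 0 F [0.4 0.1 0.3] w 0.648 t 24.8
```

```bash
python3 -c "
from h import *
env.sign_off()"
```

```text
the job is handed in; nothing more can be done
```

The fan is built and handed in at about 25 s. Blue lies flat at the stop, yellow slopes down off it, red slopes down off yellow, and the small brass weight stands upright on the middle of red. I never approached the clip or the punch.

Last checks before handing in, in tray coordinates:

| Item | Measured x (mm) | Target x (mm) | Measured across (mm) |
|---|---|---|---|
| Blue centre | about -51 | -55 ± 10 | about 0 |
| Yellow centre | about +4 | +3 ± 10 | about 0 |
| Red centre | about +62 | +61 ± 10 | about 1 |
| Weight axis | about 60 to 64 | within 15 of red's centre | about 1 |

- **Standing and clear:** the last scene picture showed the weight upright and the fan intact. The gripper was open, with its TCP at z = 0.18 m and no contact force.
- **Disagreements:** before yellow went on, the scene camera put blue at -52 mm and the wrist camera at -57 mm; both are within tolerance. The scene camera's across readings were a few millimetres wider than the wrist camera's.
- **Not measured:** I did not measure the slope angles directly; they follow from each plate's support and looked right in the pictures. I could not view the final wrist picture because the 16-picture limit was reached, so I measured from the wrist camera by script.
- **Drift:** the tool leaned about 2.5° from vertical over the job. It did not affect the placing.

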